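# Point out the missing flange bolt

### The job

The blind flange on the pipe spool is one bolt short. Show the fitter where: point from just above at the empty bolt hole and dwell there for two seconds, then point in the same way at the loose bolt of the size that belongs in it, again for two seconds, and finish still pointing at that bolt. Point from close by (fingertips within about 5 cm) but touch and move nothing, and point at no other bolt.

Things in the scene. Friction and masses are not known exactly. Their poses are not given: they have to be found in the camera images.
- spool: Fixed steel pipe spool standing upright, closed on top by a round blind flange of 200 mm diameter whose top face is 174 mm above the bench. 8 bolt holes evenly spaced on a 160 mm circle (61 mm apart): seven hold M16 hex bolts, one is empty. A small square plug in the middle stands 16 mm above the face. Origin: pipe axis at bench level, z up; x points to the empty hole, at any yaw.
- empty_hole (a point): Centre of the mouth of the empty 18 mm bolt hole, in the flange's top face (174 mm above the bench), 80 mm from the pipe axis. The fitted bolts' heads, 24 mm across flats, stand 13 mm above the face with their washers.
- bolt_m16: Loose M16 x 70 hex bolt, the size fitted in the flange, stood upright on its head: head 24 mm across flats, 10 mm high; shank 16 mm thick; 80 mm tall in all; easily knocked over. Origin: centre of its underside, z up the shank. The three loose bolts are of the same plain steel and trade places from run to run.
- bolt_m16_tip (a point): Top centre of the M16 bolt's shank, 80 mm above the bench.
- bolt_m10: Bystander: loose M10 x 45 bolt, too thin for the flange, stood on its head: head 16 mm across flats, shank 10 mm thick, 51.5 mm tall in all. Origin: centre of its underside, z up.
- bolt_m24: Bystander: loose M24 x 80 bolt, too thick for the flange, stood on its head: head 36 mm across flats, shank 24 mm thick, 95 mm tall in all. Origin: centre of its underside, z up.
- wrench: Bystander: steel wrench 240 mm long lying flat on the bench beyond the bolts. Origin: underside, near the middle; x along its length.
- tape: Bystander: roll of paper tape lying flat, 100 mm across, 25 mm high. Origin: centre of its underside.

How it is judged (in metres and radians):
On the way, in this order (a step that is already met when the one before it is completed fails the run):
1. dwell just above the empty bolt hole: tool point (between the finger pads) within 25 mm sideways of its centre and 20 to 75 mm above the flange face for 1.5 s (horizontal distance between the grasp point and empty_hole below 0.025 m and z of the grasp point in the frame of empty_hole between 0.02 and 0.075 m), for 1.5 s.
2. then dwell just above the loose M16 bolt: tool point within 25 mm sideways of its tip and 20 to 75 mm above it for 1.5 s (horizontal distance between the grasp point and bolt_m16_tip below 0.025 m and z of the grasp point in the frame of bolt_m16_tip between 0.02 and 0.075 m), for 1.5 s.
At the end, for the whole second after the job is handed in: The tool point is still within 25 mm sideways of the loose M16 bolt's tip and 20 to 75 mm above it, the bolt stands upright (within 0.1 rad), and every loose thing is within 6 mm of where it started (all of step 2 and distance of each of bolt_m16, bolt_m10, bolt_m24, wrench, tape from where it was at the start of the episode below 0.006 m and angle between bolt_m16's own z axis and vertical below 0.1 rad); the robot touches nothing.
It fails at once if the robot touches something (contact force between any of the fingers, the arm and anything else above 0.5 N).
It fails at once if a loose thing is moved, tipped or lifted (distance of any of bolt_m16, bolt_m10, bolt_m24, wrench, tape from where it was at the start of the episode above 0.006 m or angle between any of bolt_m16, bolt_m10, bolt_m24's own z axis and vertical above 0.1 rad).
It fails at once if the tool point is brought low (under 60 mm above the face) over a part of the bolt circle that is more than 42 mm from the empty hole: pointing at a fitted bolt (horizontal distance between the grasp point and spool between 0.055 and 0.105 m and z of the grasp point in the frame of spool below 0.234 m and horizontal distance between the grasp point and empty_hole above 0.042 m).
It fails at once if the tool point is brought low (under 60 mm above its tip, within 25 mm sideways) over the M10 or the M24 bolt: pointing at the wrong bolt ((horizontal distance between the grasp point and bolt_m10 below 0.025 m and z of the grasp point in the frame of bolt_m10 below 0.1115 m) or (horizontal distance between the grasp point and bolt_m24 below 0.025 m and z of the grasp point in the frame of bolt_m24 below 0.155 m)).
It also fails if it takes over 42 s, if anything falls off the work surface, if the arm or the gripper's body presses on something with over 40 N, if the wrist force passes 120 N, or if a joint passes its speed limit or range.

### The arm

A 6-joint arm with a two-finger parallel gripper is mounted at the origin on the work surface. World frame = base frame: x ahead of the robot, y to its left, z up, the work surface at z = 0. Lengths are in m, angles in degrees, forces in N, time in s.
With the tool pointing down it reaches from about 0.25 to 0.725 m from the base axis. Payload 9.7 kg.
Tool frame: the origin (TCP) lies between the finger pads, 19 mm behind the fingertips; this is the grasp point; z points along the fingers, y is the line along which they close (so a half turn about z gives the same grasp; the last joint's range is limited). The gripper opens to 85 mm and grips with 20 to 120 N. Pads are 22 mm wide; open, the fingers measure 114 mm over their backs; the gripper's body (76 mm by 85 mm) begins 54 mm behind the grasp point. The pads swing forward as they close: fully open they stand 13 mm farther back than shut.
Start: joints at [75.86, 4.979, 10.078, 95.1, 0, 90], TCP at [0.134, 0.533, 0.25] pointing down, gripper open.
Joint ranges: [-179.16, 179.16], [-48.56, 103.87], [-65.8, 70.77], [-126.05, 130.52], [-82.76, 87.17], [-180, 180]. Speed limits (degrees/s): [127.2, 127.2, 147.25, 180, 180, 180].

### API

Orientations are given as [roll, pitch, yaw] about the fixed x, y, z axes, in that order (R = Rz(yaw) Ry(pitch) Rx(roll)).
In Python, from workcell import bot gives the robot as it stands. The module is installed in compiled form; this text tells all that it offers.
- The arm moves only by the tool send_rows, never from a script. Its argument "moves" is one flat list of numbers, 7 for each row, row after row: the shift along the world's x, y, z normalised to -1 to 1, where 1 is 0.025 m, then the turn, a rotation vector about the world's x, y, z normalised to -1 to 1, where 1 is 0.15 rad, then the closure, from -1 (fully open) to 1 (shut), so that 0 is half open. A call has 1 to 8 rows; each row shifts and turns the commanded pose from where the row before left it; what a row does not reach is not made up. A row lasts 1/8 s, in which the tool goes at most 62.5 mm and 10.7 degrees, less where a joint would pass 70% of its speed; a pose out of reach is approached as far as the arm can. A call with a number of a shift or a turn outside -1 to 1 is refused whole. A call with a gripper value outside its range is refused whole. The fingers move at their own pace and stop on an object; "squeeze" is the grip in N (left out, the last holds). Time passes only in rows, so rows that do not move let the fingers close. It gives the time, the measured TCP pose, the force, the opening and the grip force at its end, in the units of the state.
- bot.get_obs(): the state, without advancing time (a new reading comes with each control period).
- bot.camera(name): name is "scene" or "top"; returns a dict with "color" (480x640x3 uint8, red, green, blue), "camera_matrix" (3x3 intrinsics, pixels), "D" ([k1, k2, p1, p2, k3] as OpenCV has them; the pictures are not rectified), "R" (3x3) and "t" (3): a world point X has camera coordinates R X + t. Camera axes: x right, y down, z forward; pixel columns grow to the right and rows downward; lengths in m; the calibration is good to about 2 mm. A picture is of the moment at which its call begins. There is no depth.
- bot.job_done(): hands the job in; it is judged then, once.
Trained networks look in the newest picture that a camera, given by its name, has taken for a name from the list of things; names that differ only in an ending like _2 or _b are one class to them, and where a whole thing is asked for, a point or a joint stands for the part that bears it (a point fixed in the world has none). Each returns a list of dicts, best first, with "p" (0 to 1); they miss things now and then, are a little off and sometimes report something else, mostly with a low value. They report only what shows in the picture. A call takes as long as a camera call.
- bot.boxes_of(camera, query): "extent" ([left, top, right, bottom] in pixels, round what is visible of it).
- bot.trace(camera, query): "region" (480x640 bool, what is visible of it) and "extent" ([left, top, right, bottom] in pixels, round what is visible of it).
- bot.landmark_of(camera, query): "pixel" ([column, row] in pixels: a listed point, or the origin of a listed thing).
The state is a dict: "time": time; "q": joint angles; "qd": joint speeds; "joint_efforts": joint torques, N m; "ee_pos": TCP position; "tcp_rot": TCP orientation; "wrist_force": force on the tool from outside, world axes, zero at the start; "torque": the same for the moment, N m; "opening": finger opening in m; "grasp_force": force on a finger pad.
Only numpy, scipy, OpenCV 4.12 (cv2) and the standard library are available. Lean on these libraries where they do the work, as an engineer would, in place of code of your own. Each camera call takes 0.05 s, during which the arm holds its last target. There are 200 camera calls.

## Working session

There is one attempt and no reset: what is moved stays moved. The work goes in short steps, Python scripts to look and compute and a tool call to move; the robot and the scene stay as the last step left them, time stands still between calls to the robot, and variables do not carry over. Pictures are saved under pics/ and viewed, at most 10 in all, crops included, and the job is handed in when it is done.

Besides the shell and the picture viewer there is one more tool, called after "Call:" as name(argument=value, ...) on one line, values as JSON. send_rows: Moves the arm, as the interface text tells. Its arguments: {"type":"object","properties":{"moves":{"type":"array"},"squeeze":{"type":"number"}},"required":["moves"]}

```bash
mkdir -p pics; cat > h.py <<'E'
import numpy as np,cv2
from workcell import bot
def ray(c,px):
    u=cv2.undistortPoints(np.array([[px]],float),np.array(c["camera_matrix"]),np.array(c["D"]))[0,0]
    R=np.array(c["R"]);t=np.array(c["t"]).ravel()
    return -R.T@t, R.T@np.array([u[0],u[1],1])
def atz(c,px,z):
    o,d=ray(c,px); return o+d*(z-o[2])/d[2]
E
python3 - <<'E'
from h import *
Z={"empty_hole":.174,"bolt_m16_tip":.08,"bolt_m16":0,"bolt_m10":0,"bolt_m24":0,"spool":0,"wrench":0,"tape":0}
for n in("scene","top"):
    c=bot.camera(n);cv2.imwrite(f"pics/{n}.png",c["color"][...,::-1])
    print(n,ray(c,(320,240))[0].round(2))
    for q,z in Z.items():
        print(q,[(np.round(r["pixel"]),round(r["p"],2),atz(c,r["pixel"],z).round(3)) for r in bot.landmark_of(n,q)[:4]])
print(bot.get_obs())
E
```

```text
scene [ 1.03 -0.35  0.74]
empty_hole [(array([403., 161.]), 0.77, array([0.584, 0.177, 0.174]))]
bolt_m16_tip [(array([252., 300.]), 0.55, array([ 0.614, -0.211,  0.08 ]))]
bolt_m16 [(array([284., 241.]), 0.83, array([ 0.476, -0.058,  0.   ])), (array([193., 288.]), 0.64, array([ 0.463, -0.274,  0.   ])), (array([256., 323.]), 0.59, array([ 0.614, -0.216,  0.   ]))]
bolt_m10 [(array([284., 241.]), 0.83, array([ 0.476, -0.058,  0.   ])), (array([193., 288.]), 0.64, array([ 0.463, -0.274,  0.   ])), (array([256., 323.]), 0.59, array([ 0.614, -0.216,  0.   ]))]
bolt_m24 [(array([284., 241.]), 0.83, array([ 0.476, -0.058,  0.   ])), (array([193., 288.]), 0.64, array([ 0.463, -0.274,  0.   ])), (array([256., 323.]), 0.59, array([ 0.614, -0.216,  0.   ]))]
spool [(array([360., 209.]), 0.73, array([0.508, 0.14 , 0.   ])), (array([250., 298.]), 0.34, array([ 0.557, -0.195,  0.   ]))]
wrench [(array([281., 376.]), 0.69, array([ 0.73 , -0.235,  0.   ]))]
tape [(array([440., 266.]), 0.65, array([0.739, 0.161, 0.   ]))]
top [ 0.36 -0.01  1.25]
empty_hole [(array([239., 241.]), 0.8, array([0.59 ,
[... 604 characters left out ...]
.89, array([0.739, 0.182, 0.   ]))]
{'time': 0.9, 'q': array([7.58590094e+01, 4.97839088e+00, 1.00783917e+01, 9.50986431e+01,
       7.21532798e-04, 8.99985266e+01]), 'qd': array([ 0.04244692,  0.07727333, -0.04542046, -0.01068566, -0.05370741,
        0.03977821]), 'joint_efforts': array([-1.46794497e-03, -5.20090199e+01,  4.64862907e+01,  1.00969650e-03,
       -1.45661052e-04, -4.41724055e-06]), 'ee_pos': array([0.13436734, 0.53333738, 0.24999062]), 'tcp_rot': array([ 1.79998642e+02, -7.21497882e-04,  1.65860483e+02]), 'wrist_force': array([-0.23039233, -0.62210159, -0.00665707]), 'torque': array([-0.00743687, -0.05675353, -0.0005252 ]), 'grasp_force': 0.0, 'opening': 0.08547953836169771}
```

View pics/scene.png

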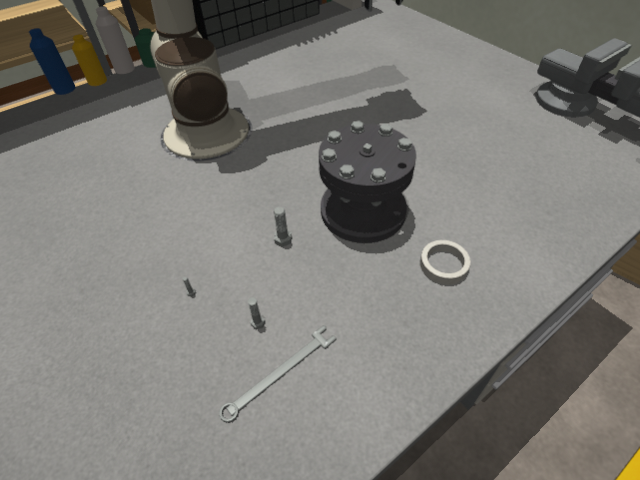

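View pics/top.png

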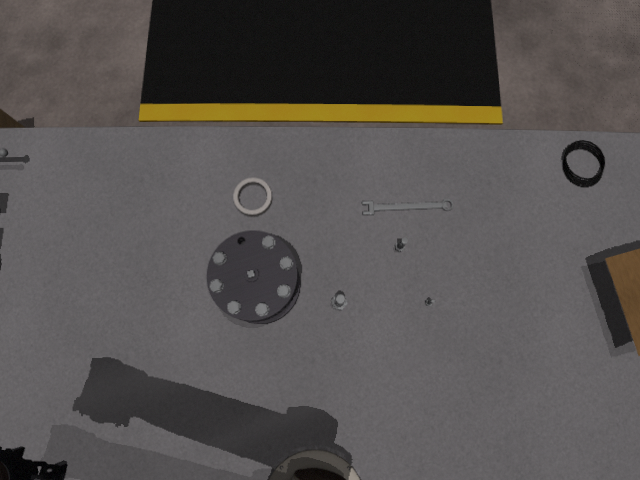

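The scene view shows the empty hole at (403,165), with the bolts M24 at (281,225), M16 at (255,313) and M10 at (189,287). The top view shows the hole at (240,240) and the M16 at (401,244). Both cameras agree: hole ≈ (0.588, 0.177) and M16 tip ≈ (0.614, -0.207). I'll close the fingers and move high towards the hole.

Call:
send_rows(moves=[0.9,-0.7,0.2,0,0,0,1,0.9,-0.7,0.2,0,0,0,1,0.9,-0.7,0.2,0,0,0,1,0.9,-0.7,0.2,0,0,0,1,0.9,-0.7,0.2,0,0,0,1,0.9,-0.7,0.2,0,0,0,1,0.9,-0.7,0.2,0,0,0,1,0.9,-0.7,0.2,0,0,0,1])

```text
time: 1.9
ee_pos: [0.315, 0.3927, 0.2902]
tcp_rot: [180.0, 0.0, 165.9]
wrist_force: [0.5, -0.2, 0.3]
opening: -0.0
grasp_force: 0.0
```

Call:
send_rows(moves=[0.9,-0.7,0,0,0,0,1,0.9,-0.7,0,0,0,0,1,0.9,-0.7,0,0,0,0,1,0.9,-0.7,0,0,0,0,1,0.9,-0.7,0,0,0,0,1,0.9,-0.7,0,0,0,0,1,0.9,-0.7,0,0,0,0,1,0.9,-0.7,0,0,0,0,1])

```text
time: 2.9
ee_pos: [0.4951, 0.2527, 0.29]
tcp_rot: [180.0, 0.0, 165.9]
wrist_force: [0.1, -0.2, 1.4]
opening: 0.0002
grasp_force: 0.0
```

Call:
send_rows(moves=[0.9,-0.75,0,0,0,0,1,0.9,-0.75,0,0,0,0,1,0.9,-0.75,0,0,0,0,1,0.9,-0.75,0,0,0,0,1,0,0,0,0,0,0,1])

```text
time: 3.52
ee_pos: [0.5854, 0.1771, 0.2892]
tcp_rot: [-180.0, -0.0, 165.7]
wrist_force: [0.0, 0.5, -0.6]
opening: 0.0004
grasp_force: 0.0
```

```bash
python3 - <<'E'
from h import *
print(bot.get_obs()["ee_pos"],bot.get_obs()["q"])
c=bot.camera("scene");cv2.imwrite("pics/s2.png",cv2.resize(c["color"][60:260,260:500,::-1],None,fx=3,fy=3))
for q,z in(("empty_hole",.174),("bolt_m16_tip",.08)):
    print(q,[(r["pixel"],r["p"],atz(c,r["pixel"],z)) for r in bot.landmark_of("scene",q)[:2]])
print(cv2.projectPoints(np.array([[.588,.177,.174]]),cv2.Rodrigues(np.array(c["R"]))[0],np.array(c["t"]),np.array(c["camera_matrix"]),np.array(c["D"]))[0])
E
```

```text
[0.58538352 0.17714151 0.28918473] [ 1.68404067e+01  1.51152564e+01  2.60913304e+01  1.01029561e+02
 -9.62766730e-03  3.11025564e+01]
empty_hole [([403.8, 165.8], 0.92, array([0.59457488, 0.16906092, 0.174     ]))]
bolt_m16_tip [([252.1, 300.0], 0.82, array([ 0.61486265, -0.21100059,  0.08      ]))]
[[[404.32726106 162.5015768 ]]]
```

View pics/s2.png

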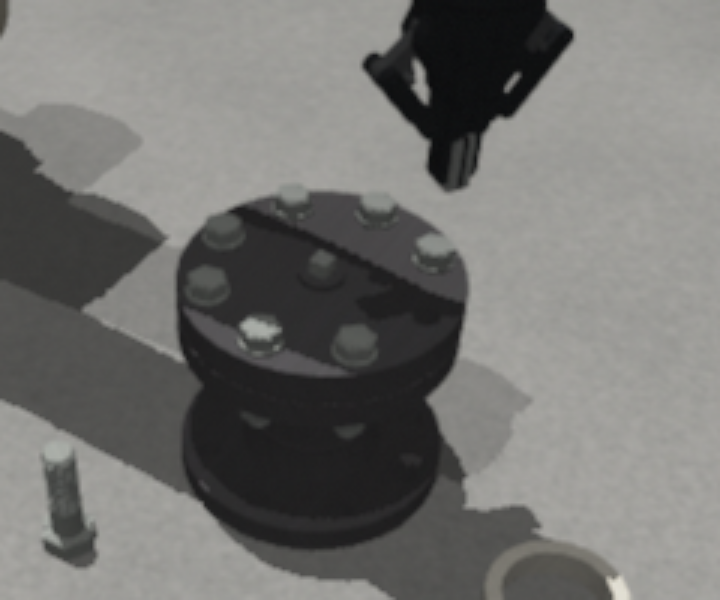

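The close crop shows the closed fingers above the rim, with the shaded empty-hole spot at about crop (430,310), right of the plug. The hole estimate is now ≈ (0.590, 0.173). I'll descend and dwell.

Call:
send_rows(moves=[0.2,-0.15,-0.6,0,0,0,1,0,0,-0.7,0,0,0,1,0,0,-0.7,0,0,0,1,0,0,-0.6,0,0,0,1,0,0,0,0,0,0,1,0,0,0,0,0,0,1,0,0,0,0,0,0,1,0,0,0,0,0,0,1])

```text
time: 4.68
ee_pos: [0.5896, 0.1747, 0.2255]
tcp_rot: [180.0, 0.0, 165.9]
wrist_force: [-0.1, -0.4, 0.5]
opening: -0.0001
grasp_force: 0.0
```

Call:
send_rows(moves=[0,0,0,0,0,0,1,0,0,0,0,0,0,1,0,0,0,0,0,0,1,0,0,0,0,0,0,1,0,0,0,0,0,0,1,0,0,0,0,0,0,1,0,0,0,0,0,0,1,0,0,0,0,0,0,1])

```text
time: 5.68
ee_pos: [0.5894, 0.1746, 0.225]
tcp_rot: [180.0, -0.0, 165.9]
wrist_force: [0.3, 0.7, 0.0]
opening: 0.0
grasp_force: 0.0
```

Call:
send_rows(moves=[0,0,0,0,0,0,1,0,0,0,0,0,0,1,0,0,0,0,0,0,1,0,0,0,0,0,0,1,0,0,0,0,0,0,1,0,0,0,0,0,0,1,0,0,0,0,0,0,1,0,0,0,0,0,0,1])

```text
time: 6.68
ee_pos: [0.5894, 0.1746, 0.225]
tcp_rot: [180.0, 0.0, 165.9]
wrist_force: [-0.0, -0.2, 1.0]
opening: 0.0002
grasp_force: 0.0
```

```bash
python3 - <<'E'
from h import *
c=bot.camera("scene");cv2.imwrite("pics/s3.png",cv2.resize(c["color"][60:260,260:500,::-1],None,fx=3,fy=3))
E
```

```text
(no output)
```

View pics/s3.png

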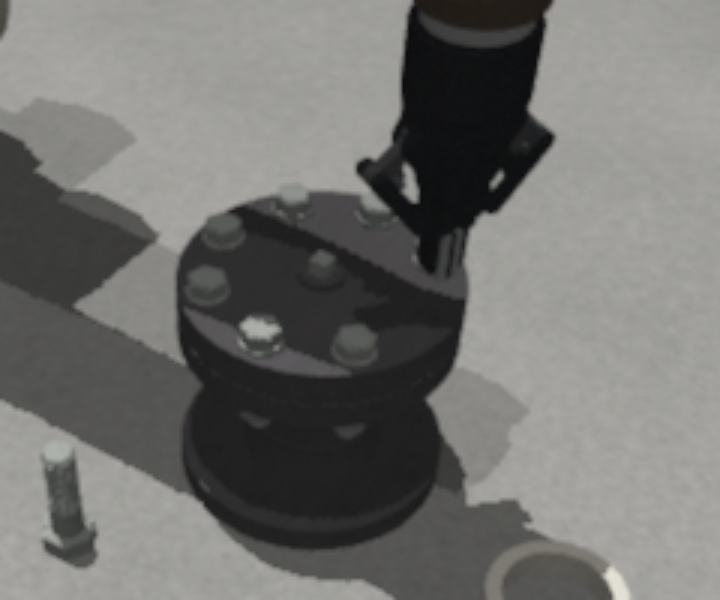

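The crop shows the fingertips just above the empty spot at about crop (445,290), touching nothing. I've dwelt there for more than 2 s. Next I'll rise and go to the M16.

Call:
send_rows(moves=[0,0,0.9,0,0,0,1,0,0,0.9,0,0,0,1,0,0,0.8,0,0,0,1,0.1,-0.9,0,0,0,0,1,0.1,-0.9,0,0,0,0,1,0.1,-0.9,0,0,0,0,1,0,-0.9,0,0,0,0,1,0,-0.9,0,0,0,0,1])

```text
time: 7.72
ee_pos: [0.5967, 0.0602, 0.2898]
tcp_rot: [-180.0, -0.0, 165.8]
wrist_force: [-0.6, -1.2, -0.2]
opening: 0.0002
grasp_force: 0.0
```

Call:
send_rows(moves=[0.1,-0.9,0,0,0,0,1,0.1,-0.9,0,0,0,0,1,0.1,-0.9,0,0,0,0,1,0.1,-0.9,0,0,0,0,1,0.1,-0.9,0,0,0,0,1,0.1,-0.9,0,0,0,0,1,0.1,-0.9,0,0,0,0,1,0,-0.9,0,0,0,0,1])

```text
time: 8.72
ee_pos: [0.6145, -0.1194, 0.2898]
tcp_rot: [-180.0, -0.0, 165.9]
wrist_force: [0.7, 0.6, 0.6]
opening: 0.0
grasp_force: 0.0
```

Call:
send_rows(moves=[0,-0.9,0,0,0,0,1,0,-0.9,0,0,0,0,1,0,-0.9,0,0,0,0,1,0,-0.9,0,0,0,0,1,0,0,-0.8,0,0,0,1,0,0,-0.8,0,0,0,1,0,0,-0.8,0,0,0,1,0,0,-0.8,0,0,0,1])

```text
time: 9.72
ee_pos: [0.6143, -0.2087, 0.2093]
tcp_rot: [-180.0, -0.0, 165.9]
wrist_force: [-0.5, -0.2, 0.0]
opening: -0.0004
grasp_force: 0.0
```

```bash
python3 - <<'E'
from h import *
print(bot.get_obs()["ee_pos"])
for n in("scene","top"):
    c=bot.camera(n)
    if n=="scene": cv2.imwrite("pics/s4.png",cv2.resize(c["color"][200:400,150:390,::-1],None,fx=3,fy=3))
    print([(r["pixel"],r["p"],atz(c,r["pixel"],.08)) for r in bot.landmark_of(n,"bolt_m16_tip")[:2]])
E
```

```text
[ 0.61434993 -0.20870615  0.20932319]
[([250.4, 301.1], 0.68, array([ 0.61494165, -0.21458034,  0.08      ])), ([191.8, 288.9], 0.62, array([ 0.52604423, -0.28497325,  0.08      ]))]
[]
```

View pics/s4.png

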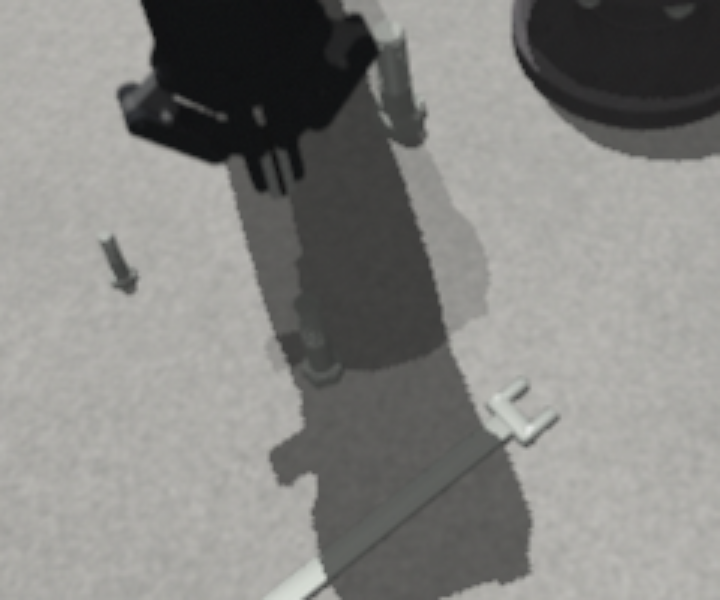

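The crop shows the M16 standing in shadow, with its tip at about crop (308,315), head at (320,375) and the fingers above it. All other bolts are clear. I'll descend to about 48 mm above the tip and dwell.

Call:
send_rows(moves=[0,0,-0.8,0,0,0,1,0,0,-0.8,0,0,0,1,0,0,-0.8,0,0,0,1,0,0,-0.8,0,0,0,1,0,0,0,0,0,0,1,0,0,0,0,0,0,1,0,0,0,0,0,0,1,0,0,0,0,0,0,1])

```text
time: 10.92
ee_pos: [0.6147, -0.208, 0.1308]
tcp_rot: [-180.0, 0.1, 165.9]
wrist_force: [-0.2, 0.2, -0.1]
opening: -0.0003
grasp_force: 0.0
```

Call:
send_rows(moves=[0,0,0,0,0,0,1,0,0,0,0,0,0,1,0,0,0,0,0,0,1,0,0,0,0,0,0,1,0,0,0,0,0,0,1,0,0,0,0,0,0,1,0,0,0,0,0,0,1,0,0,0,0,0,0,1])

```text
time: 11.92
ee_pos: [0.6144, -0.2079, 0.13]
tcp_rot: [180.0, 0.0, 165.9]
wrist_force: [-0.4, 0.8, 0.1]
opening: -0.0001
grasp_force: 0.0
```

Call:
send_rows(moves=[0,0,0,0,0,0,1,0,0,0,0,0,0,1,0,0,0,0,0,0,1,0,0,0,0,0,0,1,0,0,0,0,0,0,1,0,0,0,0,0,0,1,0,0,0,0,0,0,1,0,0,0,0,0,0,1])

```text
time: 12.92
ee_pos: [0.6144, -0.2079, 0.13]
tcp_rot: [-180.0, -0.0, 165.9]
wrist_force: [0.7, 0.5, 0.3]
opening: -0.0004
grasp_force: 0.0
```

```bash
python3 - <<'E'
from h import *
c=bot.camera("scene");cv2.imwrite("pics/s5.png",cv2.resize(c["color"][200:400,150:390,::-1],None,fx=3,fy=3))
E
```

```text
(no output)
```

View pics/s5.png

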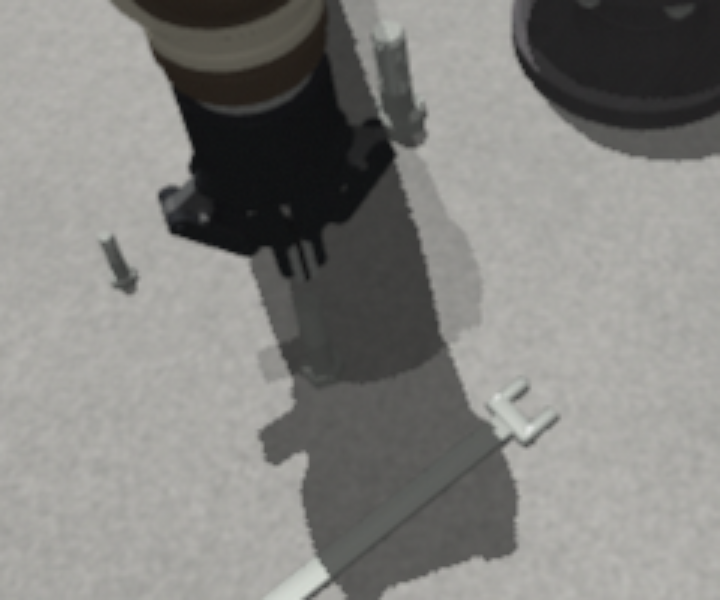

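The fingertips at about crop (303,275) sit just above the M16's tip at about (307,305). The bolt is upright and nothing has moved, so I'm handing the job in.

```bash
python3 -c "
from workcell import bot
print(bot.job_done())"
```

```text
the job is handed in; nothing more can be done
None
```

I pointed at the empty bolt hole for about 2 s and then at the loose M16 bolt for over 2 s. The job is handed in with the arm still pointing at that bolt; I saw no sign of anything touched or moved, but the hand-in gave no verdict.

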